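Lay out the solvent tray for the next run

TASK

Set up the white solvent tray for the next chromatography run: in the row of the ported bottle, put the tall square bottle in the compartment to its left and the round medium bottle in the one to its right; in the row of the empty beaker, put the smallest bottle in the compartment to its left and the conical flask in the one to its right (left and right as the robot sees them). Each must stand upright on the floor of its compartment, lowered into place and not dropped, with the ported bottle and the beaker left standing in their compartments and the vial rack, tip box and spare cap left where they are.

Things in the scene. Friction and masses are not known exactly. Their poses are not given: they have to be found in the camera images.
- solvent_tray: White fixed tray: 192 mm deep (its x, away from robot), 286 wide (its y, to robot's left), turned 0.25 rad at most. Origin: centre of underside. Rows at x = -47 (near) and +47 mm (far); columns at y = +94 (left), 0, -94 mm (right). Compartments 90 x 90 mm, 4 mm walls, floor 4 mm above origin, outer walls 34 mm, dividers 29.5 mm high. Ported bottle and beaker in the middle ones, the four end ones empty.
- ported_bottle: Clear round glass bottle, 70 mm in diameter, with a white screw cap (54 mm in diameter, top at 143 mm) that carries three plugged tube ports standing 18 mm higher (161 mm in all). It stands loose in one middle compartment of the tray, in the near or the far row, and stays there. Origin: centre of its underside, z up.
- beaker: Empty open glass beaker, 70 mm in diameter (73 mm at the rim), 95 mm high. It stands loose in the other middle compartment of the tray and stays there. Origin: centre of its underside, z up.
- square_bottle: Tall square clear glass bottle, 64 x 64 mm (82 mm over its rounded corners: set it roughly square to its compartment), 143 mm high in all, about 0.26 kg, round blue screw cap 54 mm in diameter that takes up the top 27 mm. Stands at any yaw; x and y square to its sides. Origin: centre of its underside, z up.
- medium_bottle: Round clear glass bottle, 56 mm in diameter, 105 mm high in all, about 0.15 kg, with a round blue screw cap 54 mm in diameter that takes up the top 27 mm (78 to 105 mm). Origin: centre of its underside, z up.
- small_bottle: The smallest bottle: round, clear glass, 46 mm in diameter, 91 mm high in all, about 0.09 kg, with a round blue screw cap 41 mm in diameter that takes up the top 24 mm (67 to 91 mm). Origin: centre of its underside, z up.
- conical_flask: Conical clear glass flask, 64 mm in diameter at the foot, tapering to 29 mm at 80 mm, 116 mm high in all, about 0.11 kg, with a round blue screw cap 33 mm in diameter that takes up the top 22 mm (94 to 116 mm). Origin: centre of its underside, z up.
- vial_rack: Grey rack with small capped vials, 115 x 60 mm (its x, y), 42 mm high; stays where it is. Origin: centre of its underside.
- tip_box: Grey box of pipette tips with a clear cover, 122 x 84 mm (its x, y), 50 mm high; stays where it is. Origin: centre of its underside.
- spare_cap: Spare blue screw cap lying on the bench, 54 mm in diameter, 27 mm high; stays where it is. Origin: centre of its underside.
There are look-alikes about, which are no part of the job. What is shaped like the medium_bottle but red or turquoise is not meant. What is shaped like the small_bottle but green is not meant.

How it is judged:
By the outcome, as a careful person would: the job done as asked, in the order asked, and still so for the second after the job is handed in, with the robot touching nothing.
It also fails if it takes over 96 s, if anything falls off the work surface, if the arm or the gripper's body presses on something with over 40 N, if the wrist force passes 120 N, or if a joint passes its speed limit or range.

ROBOT

A 7-joint arm with a two-finger parallel gripper is mounted at the origin on the work surface. World frame = base frame: x ahead of the robot, y to its left, z up, the work surface at z = 0. Lengths are in m, angles in rad, forces in N, time in s.
With the tool pointing down it reaches from about 0.425 to 1.025 m from the base axis. Payload 9.4 kg.
Tool frame: the origin (TCP) lies midway between the tips of the shut fingers; the grasp point (between the pads) lies 19 mm behind it; y points along the fingers, z is the direction in which the jaws open and shut, and the axes are right-handed (so a half turn about y gives the same grasp; the last joint's range is limited). The gripper opens to 85 mm and grips with 20 to 120 N. Pads are 22 mm wide; open, the fingers measure 114 mm over their backs; the gripper's body (76 mm by 85 mm) begins 54 mm behind the grasp point. The pads swing forward as they close: fully open they stand 13 mm farther back than shut.
Start: joints at [1.135, 0.599, -0.003, 1.599, 0.002, 0.943, -0.08], TCP at [0.255, -0.679, 0.231] pointing down, gripper open.
Joint ranges: [-2.57, 2.57], [-0.35, 1.97], [-1.29, 1.29], [0.11, 2.56], [-1.05, 4.19], [0.11, 1.86], [-2.63, 2.63]. Speed limits (rad/s): [2.22, 2.22, 3.01, 3.01, 3.14, 3.14, 3.14].

INTERFACE

Orientations are given as a unit quaternion [w, x, y, z].
In Python, from plant import arm gives the robot as it stands. The module is installed in compiled form; this text tells all that it offers.
- The arm moves only by the shell command python3 -m creep 'ROWS' [OPENING] [FORCE]. ROWS is JSON, a list of rows, each an object of numbers: "dx", "dy", "dz": the shift along the tool's x, y, z in m; "rx", "ry", "rz": the turn, a rotation vector about the tool's x, y, z in rad. In form: [{"dx": .., "dy": .., "dz": .., "rx": .., "ry": .., "rz": ..}, ...]. A call has exactly 10 rows; each row is the pose to reach, as a shift and turn from the pose commanded when the call began, along the tool's axes at that moment; what a row does not reach only later rows make up. A row lasts 1/8 s, in which the tool goes at most 62.5 mm and 10.7 degrees, less where a joint would pass 70% of its speed; a pose out of reach is approached as far as the arm can. A call with a gripper value outside its range is refused whole. OPENING is the opening, from -1 (shut) to 1 (fully open), so that 0 is half open, set as the call begins (- or left out, the last holds). The fingers move at their own pace and stop on an object; FORCE is the grip in N (left out, the last holds). Time passes only in rows, so rows that repeat a pose let the fingers close, or fill a call up. It gives the time, the measured TCP pose, the force and the opening at its end, in the units of the state.
- arm.sense(): the state, without advancing time (a new reading comes with each control period).
- arm.grab_frame(name): name is "scene" or "top"; returns a dict with "pixels" (384x512x3 uint8, blue, green, red), "range_z" (384x512 float32, m along the optical axis (not along the pixel's ray), 0 where there is no reading), "camera_matrix" (3x3 intrinsics, pixels), "rvec" (rotation vector, rad) and "tvec" (3), from world to camera coordinates, as OpenCV has them. Camera axes: x right, y down, z forward; pixel columns grow to the right and rows downward; lengths in m; the calibration is good to about 2 mm. A picture is of the moment at which its call begins.
- arm.finish_job(): hands the job in, once; it reports no verdict.
Trained networks look in a picture, given as the dict that the camera call returned (one of the last four; its "shot" number tells which), for a name from the list of things; names that differ only in an ending like _2 or _b are one class to them, and where a whole thing is asked for, a point or a joint stands for the part that bears it (a point fixed in the world has none). Each returns a list of dicts, best first, with "score" (0 to 1); they miss things now and then, are a little off and sometimes report something else, mostly with a low value. They report only what shows in the picture. A call takes as long as a camera call. They do not tell look-alikes from the thing itself.
- arm.cut_out(picture, target): "mask" (384x512 bool, what is visible of it) and "bbox" ([left, top, right, bottom] in pixels, round what is visible of it).
The state is a dict: "t": time; "joint_positions": joint angles; "joint_velocities": joint speeds; "joint_torque": joint torques, N m; "tcp_pos": TCP position; "ee_rot": TCP orientation; "wrist_force": force on the tool from outside, world axes, zero at the start; "torque": the same for the moment, N m; "grip_width": finger opening in m.
Only numpy, scipy, OpenCV 4.12 (cv2) and the standard library are available. Lean on these libraries where they do the work, as an engineer would, in place of code of your own. Each camera call takes 0.05 s, during which the arm holds its last target. There are 200 camera calls.

## Working session

There is one attempt and no reset: what is moved stays moved. The work goes in short steps, Python scripts to look and compute and a shell command to move; the robot and the scene stay as the last step left them, time stands still between calls to the robot, and variables do not carry over. Pictures are saved under pics/ and viewed, on a budget of 14 in all, crops included, one or two more only if the job needs it, and the job is handed in when it is done.

```bash
mkdir -p pics; cat > h.py <<'E'
import numpy as np, cv2, json
from plant import arm
from scipy.spatial.transform import Rotation as R
def w(p, uv, z):
    """points in world from pixels and depth"""
    uv=np.asarray(uv,float); K=p["camera_matrix"]
    c=np.c_[(uv[:,0]-K[0,2])/K[0,0],(uv[:,1]-K[1,2])/K[1,1],np.ones(len(uv))]*np.asarray(z)[:,None]
    Rm=cv2.Rodrigues(np.array(p["rvec"],float))[0]
    return (c-np.array(p["tvec"],float).ravel())@Rm
def plane(p, uv, h):
    """pixel rays cut with z=h"""
    a=w(p,uv,np.zeros(len(uv))); b=w(p,uv,np.ones(len(uv)))
    return a+(b-a)*((h-a[:,2])/(b-a)[:,2])[:,None]
def mpts(p,m):
    v,u=np.nonzero(m&(p["range_z"]>0)); return w(p,np.c_[u,v],p["range_z"][v,u]),np.c_[u,v]
E
python3 - <<'E'
from h import *
s=arm.sense();print({k:np.round(v,3).tolist() for k,v in s.items()})
for n in("scene","top"):
    p=arm.grab_frame(n);cv2.imwrite(f"pics/{n}0.png",cv2.resize(p["pixels"],(800,600)))
    Rm=cv2.Rodrigues(np.array(p["rvec"],float))[0];print(n,"cam at",-Rm.T@np.array(p["tvec"]).ravel())
    for t in "solvent_tray ported_bottle beaker square_bottle medium_bottle small_bottle conical_flask vial_rack tip_box spare_cap".split():
        for r in arm.cut_out(p,t):
            if r["score"]<.3: continue
            P,uv=mpts(p,r["mask"]);
            if len(P)<5: print(t,"few");continue
            zt=np.percentile(P[:,2],97); T=P[P[:,2]>zt-.012]
            col=np.median(p["pixels"][uv[P[:,2]>zt-.012][:,1],uv[P[:,2]>zt-.012][:,0]],0)
            print(t,round(r["score"],2),np.round(r["bbox"]).tolist(),"top z",round(zt,3),"topxy",np.round((T[:,:2].max(0)+T[:,:2].min(0))/2,3),"ext",np.round(np.ptp(T[:,:2],axis=0),3),col)
E
```

```text
{'t': 0.0, 'joint_positions': [1.135, 0.6, -0.003, 1.6, 0.002, 0.943, -0.08], 'joint_velocities': [0.002, 0.001, -0.0, -0.001, 0.0, 0.003, -0.001], 'joint_torque': [-0.0, -77.643, 1.565, -25.801, 0.012, 0.009, 0.0], 'tcp_pos': [0.254, -0.678, 0.23], 'ee_rot': [0.126, -0.126, 0.696, -0.695], 'wrist_force': [-0.062, 0.738, -0.278], 'torque': [0.025, 0.0, -0.006], 'grip_width': 0.085}
scene cam at [1.25991773 0.18243503 1.20815588]
solvent_tray 0.73 [184.0, 153.0, 298.0, 234.0] top z 0.036 topxy [ 0.551 -0.035] ext [0.229 0.303] [153. 163. 169.]
ported_bottle 0.64 [222.0, 178.0, 247.0, 215.0] top z 0.157 topxy [ 0.602 -0.038] ext [0.047 0.047] [169.5 181.5 187. ]
beaker 0.92 [234.0, 151.0, 262.0, 189.0] top z 0.1 topxy [ 0.527 -0.03 ] ext [0.125 0.074] [132.5 136.  130. ]
square_bottle 0.9 [148.0, 109.0, 174.0, 154.0] top z 0.145 topxy [ 0.424 -0.32 ] ext [0.055 0.05 ] [148.  72.  32.]
square_bottle 0.58 [232.0, 153.0, 265.0, 189.0] top z 0.1 topxy [ 0.521 -0.03 ] ext [0.111 0.074] [129. 132. 126.]
medium_bottle 0.94 [346.0, 245.0, 370.0, 282.0] top z 0.108 topxy [0.734 0.318] ext [0.05
[... 1990 characters left out ...]
 [114. 116.  32.]
small_bottle 0.75 [339.0, 183.0, 357.0, 195.0] top z 0.096 topxy [ 0.605 -0.306] ext [0.034 0.036] [125.  67.  33.]
small_bottle 0.62 [366.0, 166.0, 377.0, 184.0] top z 0.096 topxy [ 0.648 -0.394] ext [0.033 0.035] [ 54. 105.  38.]
conical_flask 0.83 [143.0, 236.0, 160.0, 251.0] top z 0.119 topxy [0.436 0.342] ext [0.029 0.028] [119.5  63.   30. ]
vial_rack 0.68 [103.0, 232.0, 126.0, 269.0] top z 0.046 topxy [0.414 0.464] ext [0.102 0.048] [100.  66.  53.]
tip_box 0.87 [390.0, 194.0, 416.0, 234.0] top z 0.057 topxy [ 0.524 -0.499] ext [0.122 0.088] [117. 120. 118.]
spare_cap 0.71 [120.0, 194.0, 133.0, 211.0] top z 0.033 topxy [0.572 0.434] ext [0.052 0.051] [121.  61.  27.]
```

```bash
python3 - <<'E'
from h import *
for n in("scene","top"):
    p=arm.grab_frame(n);P,uv=mpts(p,np.ones((384,512),bool))
    # tray outer rim points by height & whiteness
    c=p["pixels"][uv[:,1],uv[:,0]].astype(int)
    m=(abs(P[:,0]-.553)<.15)&(abs(P[:,1]+.038)<.2)&(P[:,2]>.015)&(P[:,2]<.045)&(c.min(1)>95)
    Q=P[m];(cx,cy),(a,b),an=cv2.minAreaRect((Q[:,:2]*1000).astype(np.float32))
    print(n,"tray",cx,cy,a,b,an,len(Q))
    for name,xy in(("sq",(.424,-.323)),):
        m=(np.hypot(P[:,0]-xy[0],P[:,1]-xy[1])<.075)&(P[:,2]>.02)&(P[:,2]<.12)
        print("sq body",m.sum(),cv2.minAreaRect((P[m][:,:2]*1000).astype(np.float32)))
    u0,v0,u1,v1=(60,90,450,300) if n=="scene" else (90,130,430,280)
    f=min(800/(u1-u0),600/(v1-v0))
    cv2.imwrite(f"pics/{n}1.png",cv2.resize(p["pixels"][v0:v1,u0:u1],None,fx=f,fy=f,interpolation=cv2.INTER_CUBIC))
E
```

```text
scene tray 552.07958984375 -36.062225341796875 293.05523681640625 201.67916870117188 83.48591613769531 1607
sq body 588 ((426.4698181152344, -319.4510498046875), (65.84004211425781, 66.38468933105469), 75.25891876220703)
top tray 554.2906494140625 -41.44854736328125 291.4256896972656 198.8631591796875 83.87199401855469 1004
sq body 260 ((425.6343994140625, -325.6314392089844), (62.530235290527344, 63.695892333984375), 76.43318939208984)
```

View pics/scene1.png

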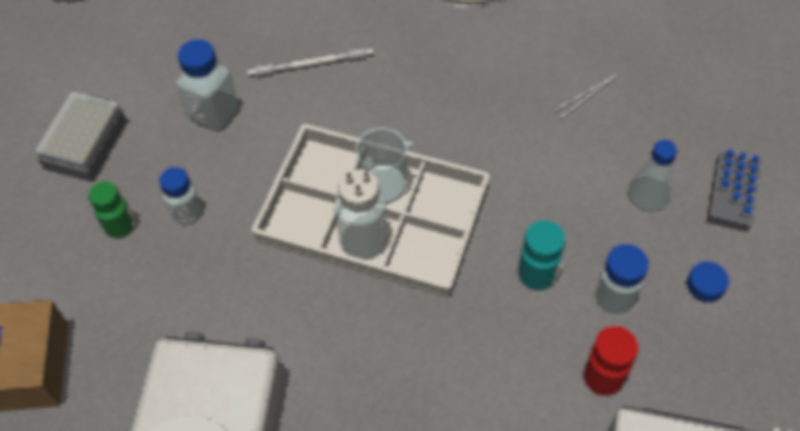

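View pics/top1.png

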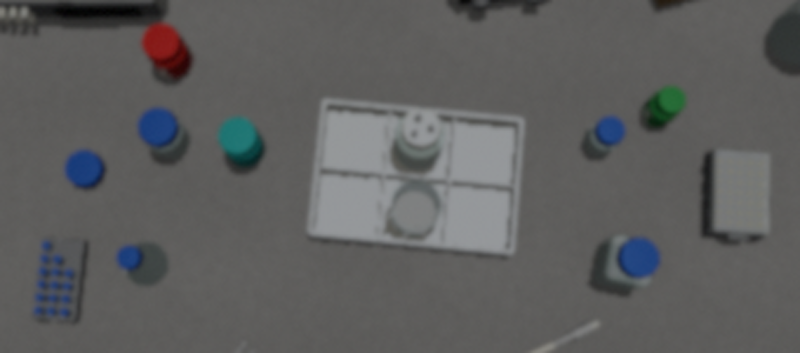

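```bash
cat > go.py <<'E'
# usage: go.py x y z [jaw angle deg]: shift/turn in the tool's axes to that tcp pose, tool down
import sys; from h import *
s=arm.sense();T=R.from_quat(np.roll(s["ee_rot"],-1)).as_matrix()
x,y,z=map(float,sys.argv[1:4]); a0=np.arctan2(T[1,2],T[0,2])
a=np.radians(float(sys.argv[4])) if len(sys.argv)>4 else a0
a=a0+(a-a0+np.pi/2)%np.pi-np.pi/2
zt=np.array([np.cos(a),np.sin(a),0]);yt=np.array([0,0,-1.]);G=np.c_[np.cross(yt,zt),yt,zt]
print("t",round(s["t"],2),"tcp",np.round(s["tcp_pos"],4),"jaw deg",round(np.degrees(a0),1),"q1,7",np.round(np.array(s["joint_positions"])[[0,6]],2),"w",round(s["grip_width"],4),"F",np.round(s["wrist_force"],1))
print("d",np.round(T.T@(np.array([x,y,z])-s["tcp_pos"]),4),"r",np.round(R.from_matrix(T.T@G).as_rotvec(),3),"turn deg",round(np.degrees(a-a0),1))
E
python3 go.py 0.425 -0.3225 0.20 ; python3 go.py 0.425 -0.3225 0.20 -14; python3 go.py .425 -.3225 .2 76
```

```text
t 1.2 tcp [ 0.2546 -0.6788  0.2313] jaw deg -69.4 q1,7 [ 1.14 -0.08] w 0.0859 F [-0.9 -0.8  0.2]
d [-0.2847  0.0313 -0.2738] r [0. 0. 0.] turn deg 0.0
t 1.2 tcp [ 0.2546 -0.6788  0.2313] jaw deg -69.4 q1,7 [ 1.14 -0.08] w 0.0859 F [-0.9 -0.8  0.2]
d [-0.2847  0.0313 -0.2738] r [ 0.    -0.968  0.   ] turn deg 55.4
t 1.2 tcp [ 0.2546 -0.6788  0.2313] jaw deg -69.4 q1,7 [ 1.14 -0.08] w 0.0859 F [-0.9 -0.8  0.2]
d [-0.2847  0.0313 -0.2738] r [-0.     0.603  0.   ] turn deg -34.6
```

```bash
python3 -m creep '[{"dx":-0.015,"dy":0.002,"dz":-0.014,"ry":-0.05},{"dx":-0.05,"dy":0.006,"dz":-0.048,"ry":-0.17},{"dx":-0.09,"dy":0.011,"dz":-0.086,"ry":-0.31},{"dx":-0.13,"dy":0.015,"dz":-0.125,"ry":-0.45},{"dx":-0.17,"dy":0.02,"dz":-0.164,"ry":-0.59},{"dx":-0.21,"dy":0.024,"dz":-0.202,"ry":-0.73},{"dx":-0.25,"dy":0.028,"dz":-0.24,"ry":-0.86},{"dx":-0.275,"dy":0.03,"dz":-0.265,"ry":-0.94},{"dx":-0.285,"dy":0.031,"dz":-0.274,"ry":-0.968},{"dx":-0.285,"dy":0.031,"dz":-0.274,"ry":-0.968}]' 1 30; python3 go.py .425 -.3225 .115 -14; python3 - <<'E'
from h import *
p=arm.grab_frame("scene");cv2.imwrite("pics/a.png",cv2.resize(p["pixels"][60:220,90:300],None,fx=3.7,fy=3.7,interpolation=2))
E
```

```text
t 1.2 tcp [ 0.2546 -0.6788  0.2313] jaw deg -69.4 q1,7 [ 1.14 -0.08] w 0.0859 F [-0.9 -0.8  0.2]
d [-0.2847  0.1163 -0.2738] r [ 0.    -0.968  0.   ] turn deg 55.4schema error: expected keys dx, dy, dz, rx, ry, rz
```

View pics/a.png

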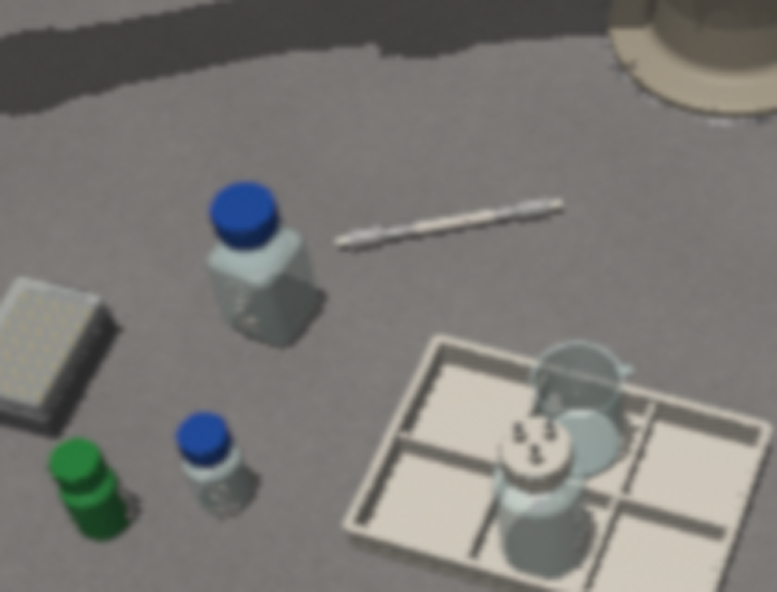

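The call was refused because every key must be present. The picture shows the square bottle undisturbed at about (260,265), with a shoulder just under its cap, so I'll grip the cap only.

```bash
python3 -m creep '[{"dx":-0.015,"dy":0.002,"dz":-0.014,"rx":0,"ry":-0.05,"rz":0},{"dx":-0.05,"dy":0.006,"dz":-0.048,"rx":0,"ry":-0.17,"rz":0},{"dx":-0.09,"dy":0.011,"dz":-0.086,"rx":0,"ry":-0.31,"rz":0},{"dx":-0.13,"dy":0.015,"dz":-0.125,"rx":0,"ry":-0.45,"rz":0},{"dx":-0.17,"dy":0.02,"dz":-0.164,"rx":0,"ry":-0.59,"rz":0},{"dx":-0.21,"dy":0.024,"dz":-0.202,"rx":0,"ry":-0.73,"rz":0},{"dx":-0.25,"dy":0.028,"dz":-0.24,"rx":0,"ry":-0.86,"rz":0},{"dx":-0.275,"dy":0.03,"dz":-0.265,"rx":0,"ry":-0.94,"rz":0},{"dx":-0.285,"dy":0.031,"dz":-0.274,"rx":0,"ry":-0.968,"rz":0},{"dx":-0.285,"dy":0.031,"dz":-0.274,"rx":0,"ry":-0.968,"rz":0}]' 1 30; python3 go.py .425 -.3225 .115 -14; python3 - <<'E'
from h import *
p=arm.grab_frame("scene");cv2.imwrite("pics/b.png",cv2.resize(p["pixels"][60:220,90:300],None,fx=3.7,fy=3.7,interpolation=2))
E
```

```text
t: 2.5
tcp_pos: [0.4254, -0.3215, 0.2004]
ee_rot: [-0.436, 0.436, -0.557, 0.557]
wrist_force: [-0.2, -0.7, 0.9]
grip_width: 0.0853
t 2.5 tcp [ 0.4254 -0.3215  0.2004] jaw deg -13.9 q1,7 [0.76 0.1 ] w 0.0853 F [-0.2 -0.7  0.9]
d [ 0.001   0.0854 -0.0001] r [-0.     0.002  0.   ] turn deg -0.1
```

View pics/b.png

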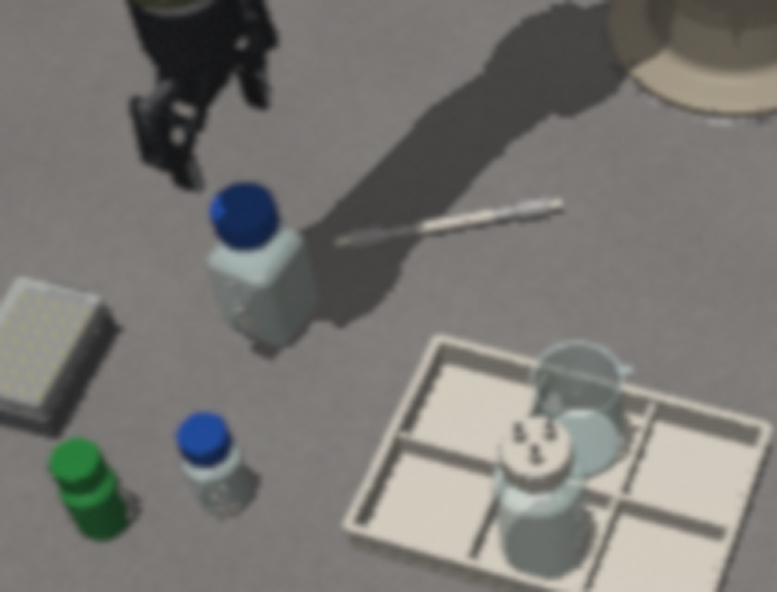

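The open fingers at about (180,170) and (255,95) straddle the cap line, so I'm descending and gripping.

```bash
python3 -m creep '[{"dx":0.001,"dy":0.01,"dz":0,"rx":0,"ry":0,"rz":0},{"dx":0.001,"dy":0.025,"dz":0,"rx":0,"ry":0,"rz":0},{"dx":0.001,"dy":0.04,"dz":0,"rx":0,"ry":0,"rz":0},{"dx":0.001,"dy":0.055,"dz":0,"rx":0,"ry":0,"rz":0},{"dx":0.001,"dy":0.068,"dz":0,"rx":0,"ry":0,"rz":0},{"dx":0.001,"dy":0.078,"dz":0,"rx":0,"ry":0,"rz":0},{"dx":0.001,"dy":0.083,"dz":0,"rx":0,"ry":0,"rz":0},{"dx":0.001,"dy":0.085,"dz":0,"rx":0,"ry":0,"rz":0},{"dx":0.001,"dy":0.085,"dz":0,"rx":0,"ry":0,"rz":0},{"dx":0.001,"dy":0.085,"dz":0,"rx":0,"ry":0,"rz":0}]' 1 40 && python3 -m creep '[{"dx":0,"dy":0,"dz":0,"rx":0,"ry":0,"rz":0},{"dx":0,"dy":0,"dz":0,"rx":0,"ry":0,"rz":0},{"dx":0,"dy":0,"dz":0,"rx":0,"ry":0,"rz":0},{"dx":0,"dy":0,"dz":0,"rx":0,"ry":0,"rz":0},{"dx":0,"dy":0,"dz":0,"rx":0,"ry":0,"rz":0},{"dx":0,"dy":0,"dz":0,"rx":0,"ry":0,"rz":0},{"dx":0,"dy":0,"dz":0,"rx":0,"ry":0,"rz":0},{"dx":0,"dy":-0.003,"dz":0,"rx":0,"ry":0,"rz":0},{"dx":0,"dy":-0.008,"dz":0,"rx":0,"ry":0,"rz":0},{"dx":0,"dy":-0.015,"dz":0,"rx":0,"ry":0,"rz":0}]' -1 40; python3 go.py .425 -.3225 .33 -14
```

```text
t: 3.8
tcp_pos: [0.4251, -0.3233, 0.1156]
ee_rot: [-0.435, 0.435, -0.557, 0.557]
wrist_force: [0.4, 0.1, 0.5]
grip_width: 0.0854
t: 5.05
tcp_pos: [0.4249, -0.3231, 0.1305]
ee_rot: [0.435, -0.436, 0.557, -0.557]
wrist_force: [-0.4, -0.0, -2.9]
grip_width: 0.0507
t 5.05 tcp [ 0.4249 -0.3231  0.1305] jaw deg -14.0 q1,7 [0.72 0.04] w 0.0507 F [-0.4 -0.  -2.9]
d [-6.000e-04 -1.995e-01 -1.000e-04] r [ 0.  0. -0.] turn deg -0.0
```

```bash
python3 -m creep '[{"dx":0,"dy":-0.01,"dz":0,"rx":0,"ry":0,"rz":0},{"dx":0,"dy":-0.03,"dz":0,"rx":0,"ry":0,"rz":0},{"dx":0,"dy":-0.055,"dz":0,"rx":0,"ry":0,"rz":0},{"dx":0,"dy":-0.08,"dz":0,"rx":0,"ry":0,"rz":0},{"dx":0,"dy":-0.105,"dz":0,"rx":0,"ry":0,"rz":0},{"dx":0,"dy":-0.13,"dz":0,"rx":0,"ry":0,"rz":0},{"dx":0,"dy":-0.155,"dz":0,"rx":0,"ry":0,"rz":0},{"dx":0,"dy":-0.175,"dz":0,"rx":0,"ry":0,"rz":0},{"dx":0,"dy":-0.187,"dz":0,"rx":0,"ry":0,"rz":0},{"dx":0,"dy":-0.19,"dz":0,"rx":0,"ry":0,"rz":0}]'; python3 go.py .6096 .0496 .32 -6
```

```text
t: 6.3
tcp_pos: [0.425, -0.3232, 0.321]
ee_rot: [-0.435, 0.435, -0.557, 0.557]
wrist_force: [0.8, 0.2, -1.8]
grip_width: 0.0507
t 6.3 tcp [ 0.425  -0.3232  0.321 ] jaw deg -14.0 q1,7 [0.8  0.17] w 0.0507 F [ 0.8  0.2 -1.8]
d [-0.4064  0.0009  0.0891] r [-0.001 -0.139  0.001] turn deg 8.0
```

```bash
python3 -m creep '[{"dx":-0.015,"dy":0,"dz":0.003,"rx":0,"ry":-0.005,"rz":0},{"dx":-0.05,"dy":0,"dz":0.011,"rx":0,"ry":-0.02,"rz":0},{"dx":-0.1,"dy":0,"dz":0.022,"rx":0,"ry":-0.035,"rz":0},{"dx":-0.16,"dy":0,"dz":0.035,"rx":0,"ry":-0.055,"rz":0},{"dx":-0.22,"dy":0,"dz":0.048,"rx":0,"ry":-0.075,"rz":0},{"dx":-0.28,"dy":0,"dz":0.061,"rx":0,"ry":-0.095,"rz":0},{"dx":-0.335,"dy":0,"dz":0.073,"rx":0,"ry":-0.115,"rz":0},{"dx":-0.38,"dy":0,"dz":0.083,"rx":0,"ry":-0.13,"rz":0},{"dx":-0.4,"dy":0,"dz":0.088,"rx":0,"ry":-0.137,"rz":0},{"dx":-0.406,"dy":0.001,"dz":0.089,"rx":0,"ry":-0.139,"rz":0}]'; python3 - <<'E'
from h import *
p=arm.grab_frame("scene");cv2.imwrite("pics/c.png",cv2.resize(p["pixels"][70:260,150:340],None,fx=3.1,fy=3.1,interpolation=2))
for n in("scene","top"):
    if n=="top":p=arm.grab_frame(n)
    for r in arm.cut_out(p,"square_bottle")[:3]:
        P,_=mpts(p,r["mask"]);
        if len(P):print(n,r["score"],np.percentile(P,[3,50,97],axis=0).round(3).tolist())
    P,_=mpts(p,np.ones((384,512),bool))
    m=(np.hypot(P[:,0]-.61,P[:,1]-.05)<.075)&(P[:,2]>.19)&(P[:,2]<.30)
    print("body",m.sum(),cv2.minAreaRect((P[m][:,:2]*1000).astype(np.float32)) if m.sum()>5 else "")
E
python3 go.py .6096 .0496 .16 -6
```

```text
t: 7.55
tcp_pos: [0.6092, 0.0508, 0.3183]
ee_rot: [0.473, -0.474, 0.525, -0.525]
wrist_force: [-0.4, 0.0, -2.6]
grip_width: 0.051
scene 0.9 [[0.59, 0.023, 0.212], [0.635, 0.063, 0.285], [0.643, 0.084, 0.346]]
body 724 ((612.2779541015625, 51.99980926513672), (63.812503814697266, 61.782066345214844), 84.75350189208984)
top 0.41 [[0.578, 0.061, 0.226], [0.589, 0.071, 0.29], [0.6, 0.077, 0.301]]
body 46 ((589.1949462890625, 72.02716827392578), (35.76822280883789, 13.797924995422363), 35.03043746948242)
t 7.75 tcp [0.6089 0.0476 0.319 ] jaw deg -6.1 q1,7 [ 0.16 -0.49] w 0.0509 F [ 0.4  0.9 -2. ]
d [-0.0022  0.159   0.0006] r [ 0.001 -0.002  0.001] turn deg 0.1
```

View pics/c.png

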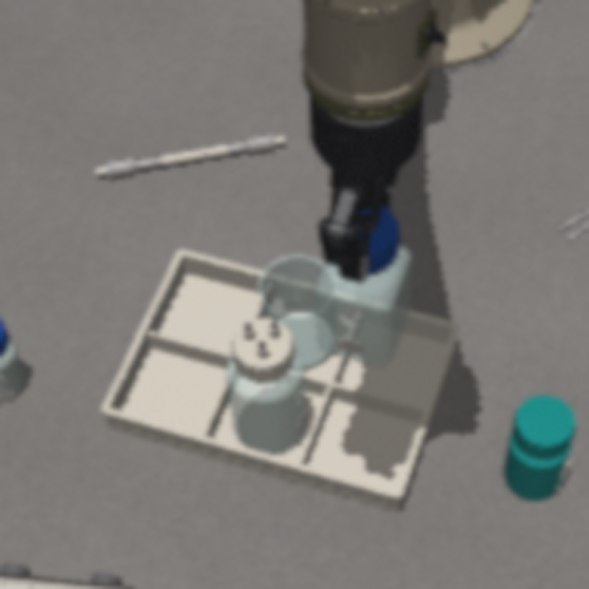

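The bottle hangs upright in the grip with its yaw at about -5°, matching the tray. The tray is at (110–455, 250–500) with an empty far-left cell, so I'm lowering it.

```bash
python3 -m creep '[{"dx":-0.001,"dy":0.01,"dz":0,"rx":0,"ry":0,"rz":0},{"dx":-0.001,"dy":0.03,"dz":0,"rx":0,"ry":0,"rz":0},{"dx":-0.001,"dy":0.055,"dz":0,"rx":0,"ry":0,"rz":0},{"dx":-0.001,"dy":0.08,"dz":0,"rx":0,"ry":0,"rz":0},{"dx":-0.001,"dy":0.105,"dz":0,"rx":0,"ry":0,"rz":0},{"dx":-0.001,"dy":0.13,"dz":0,"rx":0,"ry":0,"rz":0},{"dx":-0.001,"dy":0.153,"dz":0,"rx":0,"ry":0,"rz":0},{"dx":-0.001,"dy":0.172,"dz":0,"rx":0,"ry":0,"rz":0},{"dx":-0.001,"dy":0.184,"dz":0,"rx":0,"ry":0,"rz":0},{"dx":-0.001,"dy":0.189,"dz":0,"rx":0,"ry":0,"rz":0}]'; python3 go.py .6096 .0496 .119 -6
```

```text
t: 9.0
tcp_pos: [0.6094, 0.0501, 0.1296]
ee_rot: [0.473, -0.473, 0.526, -0.525]
wrist_force: [0.7, -0.0, -3.1]
grip_width: 0.0505
t 9.0 tcp [0.6094 0.0501 0.1296] jaw deg -6.0 q1,7 [ 0.08 -0.63] w 0.0505 F [ 0.7 -0.  -3.1]
d [0.0005 0.0106 0.0003] r [ 0.001 -0.     0.   ] turn deg 0.0
```

```bash
python3 -m creep '[{"dx":0,"dy":0.002,"dz":0,"rx":0,"ry":0,"rz":0},{"dx":0,"dy":0.004,"dz":0,"rx":0,"ry":0,"rz":0},{"dx":0,"dy":0.006,"dz":0,"rx":0,"ry":0,"rz":0},{"dx":0,"dy":0.0075,"dz":0,"rx":0,"ry":0,"rz":0},{"dx":0,"dy":0.0085,"dz":0,"rx":0,"ry":0,"rz":0},{"dx":0,"dy":0.0095,"dz":0,"rx":0,"ry":0,"rz":0},{"dx":0,"dy":0.01,"dz":0,"rx":0,"ry":0,"rz":0},{"dx":0,"dy":0.0105,"dz":0,"rx":0,"ry":0,"rz":0},{"dx":0,"dy":0.0105,"dz":0,"rx":0,"ry":0,"rz":0},{"dx":0,"dy":0.0105,"dz":0,"rx":0,"ry":0,"rz":0}]'
```

```text
t: 10.25
tcp_pos: [0.6095, 0.0503, 0.1199]
ee_rot: [-0.473, 0.473, -0.526, 0.526]
wrist_force: [-1.1, 0.4, 0.6]
grip_width: 0.0507
```

```bash
python3 -m creep '[{"dx":0,"dy":0,"dz":0,"rx":0,"ry":0,"rz":0},{"dx":0,"dy":0,"dz":0,"rx":0,"ry":0,"rz":0},{"dx":0,"dy":0,"dz":0,"rx":0,"ry":0,"rz":0},{"dx":0,"dy":0,"dz":0,"rx":0,"ry":0,"rz":0},{"dx":0,"dy":-0.005,"dz":0,"rx":0,"ry":0,"rz":0},{"dx":0,"dy":-0.02,"dz":0,"rx":0,"ry":0,"rz":0},{"dx":0,"dy":-0.045,"dz":0,"rx":0,"ry":0,"rz":0},{"dx":0,"dy":-0.075,"dz":0,"rx":0,"ry":0,"rz":0},{"dx":0,"dy":-0.1,"dz":0,"rx":0,"ry":0,"rz":0},{"dx":0,"dy":-0.11,"dz":0,"rx":0,"ry":0,"rz":0}]' 0.65; python3 go.py .6145 .317 .2 -6
```

```text
t: 11.5
tcp_pos: [0.6102, 0.0505, 0.2322]
ee_rot: [-0.474, 0.472, -0.525, 0.526]
wrist_force: [0.4, -0.3, -0.1]
grip_width: 0.0705
t 11.5 tcp [0.6102 0.0505 0.2322] jaw deg -6.0 q1,7 [ 0.13 -0.56] w 0.0705 F [ 0.4 -0.3 -0.1]
d [-0.2655  0.0323 -0.0238] r [-0.003 -0.    -0.001] turn deg 0.0
```

```bash
python3 -m creep '[{"dx":-0.01,"dy":0,"dz":-0.001,"rx":0,"ry":0,"rz":0},{"dx":-0.035,"dy":0.002,"dz":-0.003,"rx":0,"ry":0,"rz":0},{"dx":-0.07,"dy":0.006,"dz":-0.006,"rx":0,"ry":0,"rz":0},{"dx":-0.11,"dy":0.012,"dz":-0.01,"rx":0,"ry":0,"rz":0},{"dx":-0.15,"dy":0.018,"dz":-0.013,"rx":0,"ry":0,"rz":0},{"dx":-0.19,"dy":0.024,"dz":-0.017,"rx":0,"ry":0,"rz":0},{"dx":-0.225,"dy":0.028,"dz":-0.02,"rx":0,"ry":0,"rz":0},{"dx":-0.25,"dy":0.031,"dz":-0.022,"rx":0,"ry":0,"rz":0},{"dx":-0.262,"dy":0.032,"dz":-0.024,"rx":0,"ry":0,"rz":0},{"dx":-0.2655,"dy":0.032,"dz":-0.024,"rx":0,"ry":0,"rz":0}]' 1;  python3 go.py .6145 .317 .078 -6; python3 - <<'E'
from h import *
for n in("scene","top"):
    p=arm.grab_frame(n)
    for t in("medium_bottle","square_bottle","ported_bottle"):
      for r in arm.cut_out(p,t)[:3]:
        P,_=mpts(p,r["mask"]);zt=np.percentile(P[:,2],97); T=P[P[:,2]>zt-.012]
        print(n,t,round(r["score"],2),"z",round(zt,3),np.round((T[:,:2].max(0)+T[:,:2].min(0))/2,3),np.ptp(T[:,:2],axis=0).round(3))
    if n=="scene":cv2.imwrite("pics/d.png",cv2.resize(p["pixels"][90:300,170:430],None,fx=3,fy=2.8,interpolation=2))
E
```

```text
t: 12.75
tcp_pos: [0.6132, 0.3169, 0.1974]
ee_rot: [-0.473, 0.473, -0.525, 0.525]
wrist_force: [-0.2, -0.1, -0.1]
grip_width: 0.0852
t 12.75 tcp [0.6132 0.3169 0.1974] jaw deg -6.0 q1,7 [-0.3  -0.95] w 0.0852 F [-0.2 -0.1 -0.1]
d [-0.0003  0.1193  0.0013] r [0.001 0.    0.001] turn deg -0.0
scene medium_bottle 0.8 z 0.107 [0.601 0.21 ] [0.052 0.051]
scene medium_bottle 0.73 z 0.107 [0.615 0.32 ] [0.051 0.053]
scene medium_bottle 0.64 z 0.107 [0.734 0.316] [0.052 0.05 ]
scene square_bottle 0.66 z 0.037 [ 0.551 -0.035] [0.228 0.305]
scene square_bottle 0.65 z 0.149 [0.609 0.051] [0.053 0.052]
top medium_bottle 0.54 z 0.64 [0.563 0.192] [0.027 0.029]
top square_bottle 0.7 z 0.152 [0.609 0.047] [0.051 0.05 ]
top ported_bottle 0.57 z 0.16 [ 0.6   -0.042] [0.049 0.047]
```

View pics/d.png

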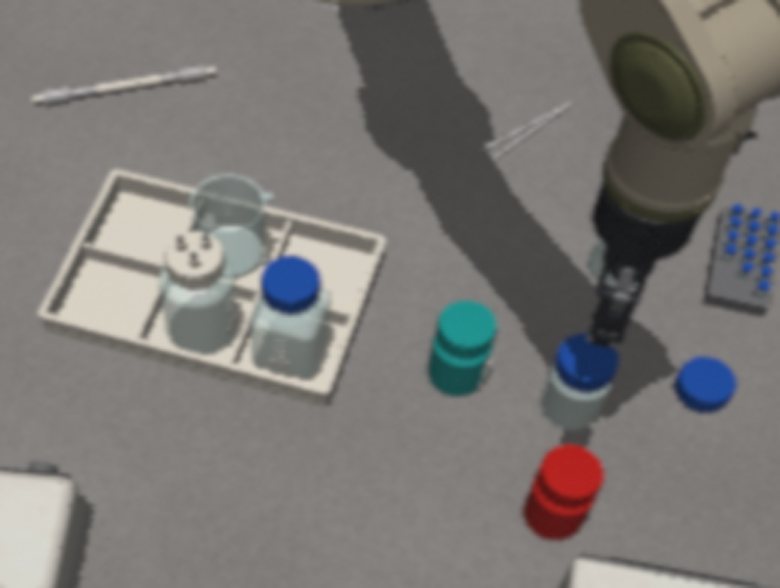

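The square bottle stands upright at (290,315) in the far-left cell, beside the untouched ported bottle. The gripper is over the blue medium bottle at (585,370), so I'll grasp it next.

```bash
python3 -m creep '[{"dx":0,"dy":0.01,"dz":0.001,"rx":0,"ry":0,"rz":0},{"dx":0,"dy":0.03,"dz":0.001,"rx":0,"ry":0,"rz":0},{"dx":0,"dy":0.055,"dz":0.001,"rx":0,"ry":0,"rz":0},{"dx":0,"dy":0.08,"dz":0.001,"rx":0,"ry":0,"rz":0},{"dx":0,"dy":0.1,"dz":0.001,"rx":0,"ry":0,"rz":0},{"dx":0,"dy":0.112,"dz":0.001,"rx":0,"ry":0,"rz":0},{"dx":0,"dy":0.117,"dz":0.001,"rx":0,"ry":0,"rz":0},{"dx":0,"dy":0.119,"dz":0.001,"rx":0,"ry":0,"rz":0},{"dx":0,"dy":0.119,"dz":0.001,"rx":0,"ry":0,"rz":0},{"dx":0,"dy":0.119,"dz":0.001,"rx":0,"ry":0,"rz":0}]' 1 40 && python3 -m creep '[{"dx":0,"dy":0,"dz":0,"rx":0,"ry":0,"rz":0},{"dx":0,"dy":0,"dz":0,"rx":0,"ry":0,"rz":0},{"dx":0,"dy":0,"dz":0,"rx":0,"ry":0,"rz":0},{"dx":0,"dy":0,"dz":0,"rx":0,"ry":0,"rz":0},{"dx":0,"dy":0,"dz":0,"rx":0,"ry":0,"rz":0},{"dx":0,"dy":0,"dz":0,"rx":0,"ry":0,"rz":0},{"dx":0,"dy":0,"dz":0,"rx":0,"ry":0,"rz":0},{"dx":0,"dy":-0.003,"dz":0,"rx":0,"ry":0,"rz":0},{"dx":0,"dy":-0.008,"dz":0,"rx":0,"ry":0,"rz":0},{"dx":0,"dy":-0.015,"dz":0,"rx":0,"ry":0,"rz":0}]' -1 40; python3 go.py .6145 .317 .285 -6
```

```text
t: 14.4
tcp_pos: [0.6148, 0.3169, 0.0794]
ee_rot: [-0.473, 0.473, -0.525, 0.526]
wrist_force: [-0.1, -0.1, -0.6]
grip_width: 0.0855
t: 15.65
tcp_pos: [0.6143, 0.3166, 0.0938]
ee_rot: [0.473, -0.473, 0.526, -0.526]
wrist_force: [0.4, -0.2, -1.4]
grip_width: 0.0507
t 15.65 tcp [0.6143 0.3166 0.0938] jaw deg -6.0 q1,7 [-0.33 -1.01] w 0.0507 F [ 0.4 -0.2 -1.4]
d [-0.0004 -0.1912  0.    ] r [ 0. -0.  0.] turn deg 0.0
```

```bash
python3 -m creep '[{"dx":0,"dy":-0.01,"dz":0,"rx":0,"ry":0,"rz":0},{"dx":0,"dy":-0.03,"dz":0,"rx":0,"ry":0,"rz":0},{"dx":0,"dy":-0.055,"dz":0,"rx":0,"ry":0,"rz":0},{"dx":0,"dy":-0.08,"dz":0,"rx":0,"ry":0,"rz":0},{"dx":0,"dy":-0.105,"dz":0,"rx":0,"ry":0,"rz":0},{"dx":0,"dy":-0.13,"dz":0,"rx":0,"ry":0,"rz":0},{"dx":0,"dy":-0.155,"dz":0,"rx":0,"ry":0,"rz":0},{"dx":0,"dy":-0.178,"dz":0,"rx":0,"ry":0,"rz":0},{"dx":0,"dy":-0.192,"dz":0,"rx":0,"ry":0,"rz":0},{"dx":0,"dy":-0.195,"dz":0,"rx":0,"ry":0,"rz":0}]'; python3 go.py .590 -.137 .289 -6
```

```text
t: 16.9
tcp_pos: [0.6147, 0.3169, 0.2902]
ee_rot: [-0.474, 0.472, -0.525, 0.526]
wrist_force: [-0.4, -0.2, -1.0]
grip_width: 0.0503
t 16.9 tcp [0.6147 0.3169 0.2902] jaw deg -6.0 q1,7 [-0.28 -0.9 ] w 0.0503 F [-0.4 -0.2 -1. ]
d [0.454  0.0008 0.0231] r [-0.001 -0.    -0.001] turn deg 0.0
```

```bash
python3 -m creep '[{"dx":0.015,"dy":0,"dz":0.001,"rx":0,"ry":0,"rz":0},{"dx":0.05,"dy":0,"dz":0.003,"rx":0,"ry":0,"rz":0},{"dx":0.105,"dy":0,"dz":0.005,"rx":0,"ry":0,"rz":0},{"dx":0.165,"dy":0,"dz":0.008,"rx":0,"ry":0,"rz":0},{"dx":0.225,"dy":0,"dz":0.011,"rx":0,"ry":0,"rz":0},{"dx":0.285,"dy":0,"dz":0.014,"rx":0,"ry":0,"rz":0},{"dx":0.345,"dy":0,"dz":0.017,"rx":0,"ry":0,"rz":0},{"dx":0.4,"dy":0,"dz":0.02,"rx":0,"ry":0,"rz":0},{"dx":0.44,"dy":0,"dz":0.022,"rx":0,"ry":0,"rz":0},{"dx":0.454,"dy":0,"dz":0.023,"rx":0,"ry":0,"rz":0}]'; python3 go.py .590 -.137 .092 -6;python3 - <<'E'
from h import *
p=arm.grab_frame("scene");cv2.imwrite("pics/e.png",cv2.resize(p["pixels"][70:260,130:340],None,fx=3.1,fy=3.1,interpolation=2))
E
python3 go.py .590 -.137 .092 -6
```

```text
t: 18.15
tcp_pos: [0.5881, -0.1414, 0.2876]
ee_rot: [0.471, -0.473, 0.527, -0.526]
wrist_force: [0.0, 0.7, -1.4]
grip_width: 0.0501
t 18.15 tcp [ 0.5881 -0.1414  0.2876] jaw deg -6.3 q1,7 [ 0.44 -0.18] w 0.0501 F [ 0.   0.7 -1.4]
d [-0.0049  0.1956  0.0019] r [ 0.002 -0.005  0.001] turn deg 0.3
t 18.2 tcp [ 0.5884 -0.1417  0.2877] jaw deg -6.3 q1,7 [ 0.44 -0.18] w 0.0503 F [-0.6 -0.7 -1.5]
d [-0.0052  0.1957  0.0015] r [ 0.002 -0.005  0.001] turn deg 0.3
```

View pics/e.png

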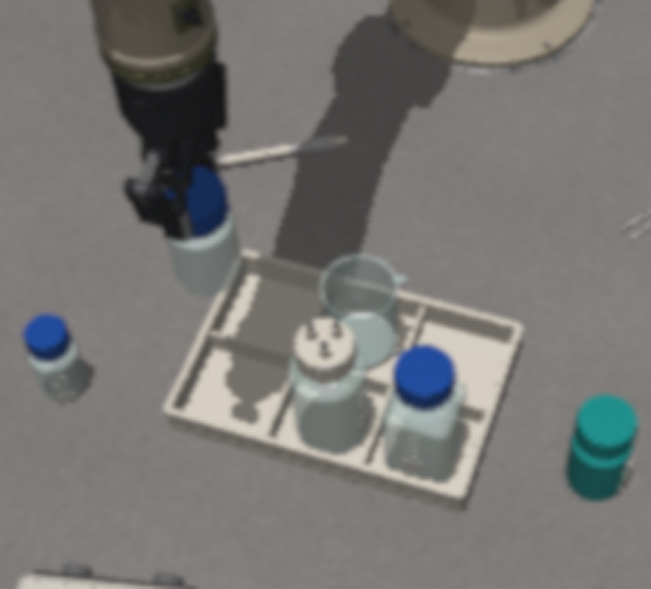

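The medium bottle hangs upright at (205,245), and its far-right cell is clear. I'm lowering it.

```bash
python3 -m creep '[{"dx":0,"dy":0.01,"dz":0,"rx":0,"ry":0,"rz":0},{"dx":0,"dy":0.03,"dz":0,"rx":0,"ry":0,"rz":0},{"dx":0,"dy":0.055,"dz":0,"rx":0,"ry":0,"rz":0},{"dx":0,"dy":0.08,"dz":0,"rx":0,"ry":0,"rz":0},{"dx":0,"dy":0.107,"dz":0,"rx":0,"ry":0,"rz":0},{"dx":0,"dy":0.134,"dz":0,"rx":0,"ry":0,"rz":0},{"dx":0,"dy":0.159,"dz":0,"rx":0,"ry":0,"rz":0},{"dx":0,"dy":0.179,"dz":0,"rx":0,"ry":0,"rz":0},{"dx":0,"dy":0.191,"dz":0,"rx":0,"ry":0,"rz":0},{"dx":0,"dy":0.196,"dz":0,"rx":0,"ry":0,"rz":0}]'; python3 go.py .590 -.137 .0824 -6
```

```text
t: 19.45
tcp_pos: [0.5896, -0.1358, 0.092]
ee_rot: [0.473, -0.474, 0.526, -0.525]
wrist_force: [-0.5, -0.5, -0.3]
grip_width: 0.0504
t 19.45 tcp [ 0.5896 -0.1358  0.092 ] jaw deg -5.9 q1,7 [ 0.35 -0.32] w 0.0504 F [-0.5 -0.5 -0.3]
d [0.0011 0.0096 0.0005] r [ 0.001  0.001 -0.001] turn deg -0.1
```

```bash
python3 -m creep '[{"dx":0,"dy":0.002,"dz":0,"rx":0,"ry":0,"rz":0},{"dx":0,"dy":0.004,"dz":0,"rx":0,"ry":0,"rz":0},{"dx":0,"dy":0.0055,"dz":0,"rx":0,"ry":0,"rz":0},{"dx":0,"dy":0.007,"dz":0,"rx":0,"ry":0,"rz":0},{"dx":0,"dy":0.008,"dz":0,"rx":0,"ry":0,"rz":0},{"dx":0,"dy":0.009,"dz":0,"rx":0,"ry":0,"rz":0},{"dx":0,"dy":0.0095,"dz":0,"rx":0,"ry":0,"rz":0},{"dx":0,"dy":0.01,"dz":0,"rx":0,"ry":0,"rz":0},{"dx":0,"dy":0.01,"dz":0,"rx":0,"ry":0,"rz":0},{"dx":0,"dy":0.01,"dz":0,"rx":0,"ry":0,"rz":0}]'
```

```text
t: 20.7
tcp_pos: [0.5898, -0.1371, 0.0833]
ee_rot: [-0.473, 0.473, -0.525, 0.526]
wrist_force: [-2.4, -0.3, 5.7]
grip_width: 0.0503
```

```bash
python3 -m creep '[{"dx":0,"dy":0,"dz":0,"rx":0,"ry":0,"rz":0},{"dx":0,"dy":0,"dz":0,"rx":0,"ry":0,"rz":0},{"dx":0,"dy":0,"dz":0,"rx":0,"ry":0,"rz":0},{"dx":0,"dy":0,"dz":0,"rx":0,"ry":0,"rz":0},{"dx":0,"dy":-0.005,"dz":0,"rx":0,"ry":0,"rz":0},{"dx":0,"dy":-0.02,"dz":0,"rx":0,"ry":0,"rz":0},{"dx":0,"dy":-0.045,"dz":0,"rx":0,"ry":0,"rz":0},{"dx":0,"dy":-0.075,"dz":0,"rx":0,"ry":0,"rz":0},{"dx":0,"dy":-0.1,"dz":0,"rx":0,"ry":0,"rz":0},{"dx":0,"dy":-0.11,"dz":0,"rx":0,"ry":0,"rz":0}]' 0.65; python3 go.py .606 -.3045 .17 -6
```

```text
t: 21.95
tcp_pos: [0.5905, -0.1373, 0.1951]
ee_rot: [-0.474, 0.472, -0.525, 0.526]
wrist_force: [1.0, 0.5, 0.3]
grip_width: 0.0705
t 21.95 tcp [ 0.5905 -0.1373  0.1951] jaw deg -6.0 q1,7 [ 0.4  -0.25] w 0.0705 F [1.  0.5 0.3]
d [0.1647 0.0253 0.0329] r [-0.003 -0.     0.   ] turn deg 0.0
```

```bash
python3 -m creep '[{"dx":0.01,"dy":0,"dz":0.002,"rx":0,"ry":0,"rz":0},{"dx":0.035,"dy":0.003,"dz":0.007,"rx":0,"ry":0,"rz":0},{"dx":0.065,"dy":0.008,"dz":0.013,"rx":0,"ry":0,"rz":0},{"dx":0.095,"dy":0.014,"dz":0.019,"rx":0,"ry":0,"rz":0},{"dx":0.125,"dy":0.019,"dz":0.025,"rx":0,"ry":0,"rz":0},{"dx":0.15,"dy":0.023,"dz":0.03,"rx":0,"ry":0,"rz":0},{"dx":0.162,"dy":0.025,"dz":0.032,"rx":0,"ry":0,"rz":0},{"dx":0.165,"dy":0.025,"dz":0.033,"rx":0,"ry":0,"rz":0},{"dx":0.165,"dy":0.025,"dz":0.033,"rx":0,"ry":0,"rz":0},{"dx":0.165,"dy":0.025,"dz":0.033,"rx":0,"ry":0,"rz":0}]' 1; python3 go.py .606 -.3045 .068 -6; python3 - <<'E'
from h import *
for n in("scene","top"):
    p=arm.grab_frame(n)
    for t in("small_bottle","medium_bottle","square_bottle"):
      for r in arm.cut_out(p,t)[:4]:
        P,_=mpts(p,r["mask"]);zt=np.percentile(P[:,2],97); T=P[P[:,2]>zt-.012]
        print(n,t,round(r["score"],2),"z",round(zt,3),np.round((T[:,:2].max(0)+T[:,:2].min(0))/2,3),np.ptp(T[:,:2],axis=0).round(3))
    if n=="scene":cv2.imwrite("pics/f.png",cv2.resize(p["pixels"][90:290,90:310],None,fx=3,fy=3,interpolation=2))
E
```

```text
t: 23.2
tcp_pos: [0.6056, -0.3035, 0.1681]
ee_rot: [-0.474, 0.473, -0.525, 0.525]
wrist_force: [-0.4, 0.5, -0.6]
grip_width: 0.0856
t 23.2 tcp [ 0.6056 -0.3035  0.1681] jaw deg -5.9 q1,7 [ 0.62 -0.  ] w 0.0856 F [-0.4  0.5 -0.6]
d [0.001  0.1001 0.0004] r [-0.     0.001 -0.   ] turn deg -0.1
scene small_bottle 0.68 z 0.053 [ 0.524 -0.492] [0.124 0.088]
scene small_bottle 0.66 z 0.093 [ 0.606 -0.302] [0.041 0.039]
scene small_bottle 0.34 z 0.156 [ 0.601 -0.038] [0.051 0.05 ]
scene medium_bottle 0.81 z 0.111 [ 0.588 -0.133] [0.055 0.053]
scene medium_bottle 0.64 z 0.107 [0.6   0.211] [0.054 0.05 ]
scene medium_bottle 0.57 z 0.108 [0.735 0.316] [0.049 0.049]
scene square_bottle 0.7 z 0.149 [0.611 0.051] [0.048 0.053]
top small_bottle 0.53 z 0.195 [ 0.573 -0.289] [0.017 0.007]
top medium_bottle 0.74 z 0.115 [ 0.59  -0.139] [0.053 0.051]
top medium_bottle 0.63 z 0.11 [0.732 0.313] [0.05  0.052]
top medium_bottle 0.62 z 0.111 [0.601 0.205] [0.052 0.052]
top square_bottle 0.88 z 0.152 [0.61  0.046] [0.052 0.05 ]
```

View pics/f.png

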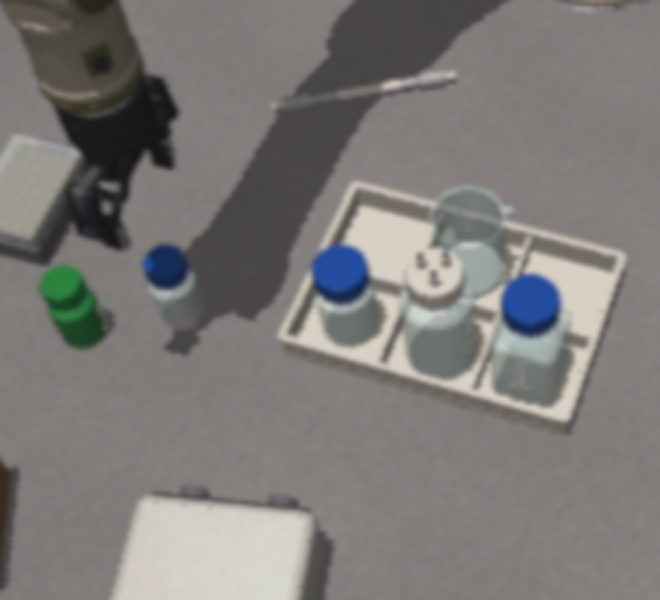

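The medium bottle stands in the far-right cell at (345,295), and the square bottle is still upright at (530,340). The gripper is over the small blue bottle at (170,285), so I'll grasp it.

```bash
python3 -m creep '[{"dx":0,"dy":0.01,"dz":0,"rx":0,"ry":0,"rz":0},{"dx":0,"dy":0.025,"dz":0,"rx":0,"ry":0,"rz":0},{"dx":0,"dy":0.045,"dz":0,"rx":0,"ry":0,"rz":0},{"dx":0,"dy":0.065,"dz":0,"rx":0,"ry":0,"rz":0},{"dx":0,"dy":0.08,"dz":0,"rx":0,"ry":0,"rz":0},{"dx":0,"dy":0.092,"dz":0,"rx":0,"ry":0,"rz":0},{"dx":0,"dy":0.098,"dz":0,"rx":0,"ry":0,"rz":0},{"dx":0,"dy":0.1,"dz":0,"rx":0,"ry":0,"rz":0},{"dx":0,"dy":0.1,"dz":0,"rx":0,"ry":0,"rz":0},{"dx":0,"dy":0.1,"dz":0,"rx":0,"ry":0,"rz":0}]' 1 30 && python3 -m creep '[{"dx":0,"dy":0,"dz":0,"rx":0,"ry":0,"rz":0},{"dx":0,"dy":0,"dz":0,"rx":0,"ry":0,"rz":0},{"dx":0,"dy":0,"dz":0,"rx":0,"ry":0,"rz":0},{"dx":0,"dy":0,"dz":0,"rx":0,"ry":0,"rz":0},{"dx":0,"dy":0,"dz":0,"rx":0,"ry":0,"rz":0},{"dx":0,"dy":0,"dz":0,"rx":0,"ry":0,"rz":0},{"dx":0,"dy":0,"dz":0,"rx":0,"ry":0,"rz":0},{"dx":0,"dy":-0.003,"dz":0,"rx":0,"ry":0,"rz":0},{"dx":0,"dy":-0.008,"dz":0,"rx":0,"ry":0,"rz":0},{"dx":0,"dy":-0.015,"dz":0,"rx":0,"ry":0,"rz":0}]' -1 30; python3 go.py .606 -.3045 .28 -6
```

```text
t: 24.85
tcp_pos: [0.6056, -0.3049, 0.0683]
ee_rot: [-0.473, 0.473, -0.525, 0.526]
wrist_force: [-0.0, -0.1, -0.8]
grip_width: 0.0853
t: 26.1
tcp_pos: [0.6052, -0.3046, 0.0829]
ee_rot: [0.473, -0.473, 0.526, -0.525]
wrist_force: [0.3, 0.3, -0.4]
grip_width: 0.0374
t 26.1 tcp [ 0.6052 -0.3046  0.0829] jaw deg -6.0 q1,7 [ 0.59 -0.05] w 0.0374 F [ 0.3  0.3 -0.4]
d [-0.0002 -0.1971  0.0007] r [ 0. -0. -0.] turn deg 0.0
```

```bash
python3 -m creep '[{"dx":0,"dy":-0.01,"dz":0,"rx":0,"ry":0,"rz":0},{"dx":0,"dy":-0.03,"dz":0,"rx":0,"ry":0,"rz":0},{"dx":0,"dy":-0.055,"dz":0,"rx":0,"ry":0,"rz":0},{"dx":0,"dy":-0.08,"dz":0,"rx":0,"ry":0,"rz":0},{"dx":0,"dy":-0.105,"dz":0,"rx":0,"ry":0,"rz":0},{"dx":0,"dy":-0.13,"dz":0,"rx":0,"ry":0,"rz":0},{"dx":0,"dy":-0.155,"dz":0,"rx":0,"ry":0,"rz":0},{"dx":0,"dy":-0.178,"dz":0,"rx":0,"ry":0,"rz":0},{"dx":0,"dy":-0.192,"dz":0,"rx":0,"ry":0,"rz":0},{"dx":0,"dy":-0.197,"dz":0,"rx":0,"ry":0,"rz":0}]'; python3 go.py .516 .059 .28 -6
```

```text
t: 27.35
tcp_pos: [0.6054, -0.3047, 0.2811]
ee_rot: [-0.473, 0.473, -0.525, 0.526]
wrist_force: [-0.7, -0.2, -1.6]
grip_width: 0.0379
t 27.35 tcp [ 0.6054 -0.3047  0.2811] jaw deg -6.0 q1,7 [0.65 0.06] w 0.0379 F [-0.7 -0.2 -1.6]
d [-0.3524  0.0007 -0.1271] r [-0.001 -0.     0.001] turn deg 0.0
```

```bash
python3 -m creep '[{"dx":-0.012,"dy":0,"dz":-0.004,"rx":0,"ry":0,"rz":0},{"dx":-0.045,"dy":0,"dz":-0.016,"rx":0,"ry":0,"rz":0},{"dx":-0.09,"dy":0,"dz":-0.032,"rx":0,"ry":0,"rz":0},{"dx":-0.14,"dy":0,"dz":-0.05,"rx":0,"ry":0,"rz":0},{"dx":-0.19,"dy":0,"dz":-0.068,"rx":0,"ry":0,"rz":0},{"dx":-0.24,"dy":0,"dz":-0.086,"rx":0,"ry":0,"rz":0},{"dx":-0.29,"dy":0,"dz":-0.104,"rx":0,"ry":0,"rz":0},{"dx":-0.33,"dy":0,"dz":-0.119,"rx":0,"ry":0,"rz":0},{"dx":-0.348,"dy":0,"dz":-0.1255,"rx":0,"ry":0,"rz":0},{"dx":-0.3524,"dy":0,"dz":-0.127,"rx":0,"ry":0,"rz":0}]'; python3 - <<'E'
from h import *
p=arm.grab_frame("scene");cv2.imwrite("pics/g.png",cv2.resize(p["pixels"][70:260,150:340],None,fx=3.1,fy=3.1,interpolation=2))
for r in arm.cut_out(p,"beaker")[:2]:
    P,_=mpts(p,r["mask"]);print(r["score"],np.percentile(P,[3,50,97],axis=0).round(3).tolist())
E
python3 go.py .516 .059 .0815 -6
```

```text
t: 28.6
tcp_pos: [0.5147, 0.0608, 0.2792]
ee_rot: [0.474, -0.474, 0.525, -0.524]
wrist_force: [0.4, -0.8, -1.8]
grip_width: 0.0377
0.96 [[0.468, -0.063, 0.012], [0.485, -0.026, 0.067], [0.537, 0.002, 0.1]]
t 28.7 tcp [0.5154 0.0592 0.2793] jaw deg -6.0 q1,7 [ 0.16 -0.56] w 0.0379 F [ 0.1  0.3 -1.6]
d [1.000e-04 1.978e-01 7.000e-04] r [0.001 0.001 0.   ] turn deg -0.0
```

View pics/g.png

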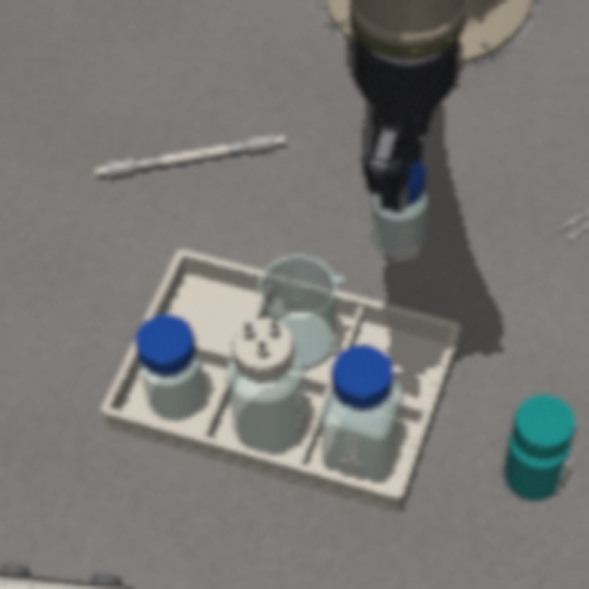

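The small bottle is held upright at (400,220) over the empty near-left cell. The beaker's spout points toward that cell but stays clear of it. I'm lowering the bottle.

```bash
python3 -m creep '[{"dx":0,"dy":0.01,"dz":0,"rx":0,"ry":0,"rz":0},{"dx":0,"dy":0.03,"dz":0,"rx":0,"ry":0,"rz":0},{"dx":0,"dy":0.055,"dz":0,"rx":0,"ry":0,"rz":0},{"dx":0,"dy":0.08,"dz":0,"rx":0,"ry":0,"rz":0},{"dx":0,"dy":0.107,"dz":0,"rx":0,"ry":0,"rz":0},{"dx":0,"dy":0.134,"dz":0,"rx":0,"ry":0,"rz":0},{"dx":0,"dy":0.159,"dz":0,"rx":0,"ry":0,"rz":0},{"dx":0,"dy":0.179,"dz":0,"rx":0,"ry":0,"rz":0},{"dx":0,"dy":0.192,"dz":0,"rx":0,"ry":0,"rz":0},{"dx":0,"dy":0.198,"dz":0,"rx":0,"ry":0,"rz":0}]'; python3 go.py .516 .059 .0716 -6
```

```text
t: 29.95
tcp_pos: [0.5157, 0.0585, 0.0808]
ee_rot: [0.473, -0.473, 0.526, -0.526]
wrist_force: [0.3, -0.5, -1.4]
grip_width: 0.0379
t 29.95 tcp [0.5157 0.0585 0.0808] jaw deg -6.1 q1,7 [ 0.   -0.79] w 0.0379 F [ 0.3 -0.5 -1.4]
d [-0.0005  0.0092  0.0003] r [ 0.001 -0.001  0.   ] turn deg 0.1
```

```bash
python3 -m creep '[{"dx":0,"dy":0.002,"dz":0,"rx":0,"ry":0,"rz":0},{"dx":0,"dy":0.004,"dz":0,"rx":0,"ry":0,"rz":0},{"dx":0,"dy":0.0055,"dz":0,"rx":0,"ry":0,"rz":0},{"dx":0,"dy":0.007,"dz":0,"rx":0,"ry":0,"rz":0},{"dx":0,"dy":0.0075,"dz":0,"rx":0,"ry":0,"rz":0},{"dx":0,"dy":0.008,"dz":0,"rx":0,"ry":0,"rz":0},{"dx":0,"dy":0.0085,"dz":0,"rx":0,"ry":0,"rz":0},{"dx":0,"dy":0.009,"dz":0,"rx":0,"ry":0,"rz":0},{"dx":0,"dy":0.0095,"dz":0,"rx":0,"ry":0,"rz":0},{"dx":0,"dy":0.0095,"dz":0,"rx":0,"ry":0,"rz":0}]'
```

```text
t: 31.2
tcp_pos: [0.5159, 0.059, 0.0722]
ee_rot: [0.473, -0.473, 0.526, -0.526]
wrist_force: [-0.2, -0.5, -0.8]
grip_width: 0.038
```

```bash
python3 -m creep '[{"dx":0,"dy":0.0003,"dz":0,"rx":0,"ry":0,"rz":0},{"dx":0,"dy":0.0006,"dz":0,"rx":0,"ry":0,"rz":0},{"dx":0,"dy":0.001,"dz":0,"rx":0,"ry":0,"rz":0},{"dx":0,"dy":0.001,"dz":0,"rx":0,"ry":0,"rz":0},{"dx":0,"dy":0.001,"dz":0,"rx":0,"ry":0,"rz":0},{"dx":0,"dy":0.001,"dz":0,"rx":0,"ry":0,"rz":0},{"dx":0,"dy":0.001,"dz":0,"rx":0,"ry":0,"rz":0},{"dx":0,"dy":0.001,"dz":0,"rx":0,"ry":0,"rz":0},{"dx":0,"dy":0.001,"dz":0,"rx":0,"ry":0,"rz":0},{"dx":0,"dy":0.001,"dz":0,"rx":0,"ry":0,"rz":0}]'
```

```text
t: 32.45
tcp_pos: [0.5159, 0.0591, 0.0719]
ee_rot: [-0.473, 0.473, -0.525, 0.526]
wrist_force: [-3.2, -0.5, 9.9]
grip_width: 0.0377
```

```bash
python3 -m creep '[{"dx":0,"dy":0,"dz":0,"rx":0,"ry":0,"rz":0},{"dx":0,"dy":0,"dz":0,"rx":0,"ry":0,"rz":0},{"dx":0,"dy":0,"dz":0,"rx":0,"ry":0,"rz":0},{"dx":0,"dy":0,"dz":0,"rx":0,"ry":0,"rz":0},{"dx":0,"dy":-0.005,"dz":0,"rx":0,"ry":0,"rz":0},{"dx":0,"dy":-0.02,"dz":0,"rx":0,"ry":0,"rz":0},{"dx":0,"dy":-0.045,"dz":0,"rx":0,"ry":0,"rz":0},{"dx":0,"dy":-0.075,"dz":0,"rx":0,"ry":0,"rz":0},{"dx":0,"dy":-0.105,"dz":0,"rx":0,"ry":0,"rz":0},{"dx":0,"dy":-0.12,"dz":0,"rx":0,"ry":0,"rz":0}]' 0.4; python3 go.py .4355 .347 .18 -6;python3 go.py .4355 .347 .18 20
```

```text
t: 33.7
tcp_pos: [0.5164, 0.0591, 0.1936]
ee_rot: [-0.474, 0.472, -0.525, 0.526]
wrist_force: [-0.0, -0.2, -0.6]
grip_width: 0.0599
t 33.7 tcp [0.5164 0.0591 0.1936] jaw deg -6.0 q1,7 [ 0.12 -0.66] w 0.0599 F [-0.  -0.2 -0.6]
d [-0.2778  0.0134 -0.1107] r [-0.003 -0.    -0.001] turn deg 0.0
t 33.7 tcp [0.5164 0.0591 0.1936] jaw deg -6.0 q1,7 [ 0.12 -0.66] w 0.0599 F [-0.  -0.2 -0.6]
d [-0.2778  0.0134 -0.1107] r [-0.003 -0.454  0.   ] turn deg 26.0
```

```bash
python3 -m creep '[{"dx":-0.01,"dy":0,"dz":-0.004,"rx":0,"ry":0,"rz":0},{"dx":-0.035,"dy":0.001,"dz":-0.014,"rx":0,"ry":0,"rz":0},{"dx":-0.075,"dy":0.003,"dz":-0.03,"rx":0,"ry":0,"rz":0},{"dx":-0.115,"dy":0.005,"dz":-0.046,"rx":0,"ry":0,"rz":0},{"dx":-0.155,"dy":0.007,"dz":-0.062,"rx":0,"ry":0,"rz":0},{"dx":-0.195,"dy":0.009,"dz":-0.078,"rx":0,"ry":0,"rz":0},{"dx":-0.23,"dy":0.011,"dz":-0.092,"rx":0,"ry":0,"rz":0},{"dx":-0.26,"dy":0.013,"dz":-0.104,"rx":0,"ry":0,"rz":0},{"dx":-0.274,"dy":0.013,"dz":-0.109,"rx":0,"ry":0,"rz":0},{"dx":-0.278,"dy":0.013,"dz":-0.111,"rx":0,"ry":0,"rz":0}]' 1; python3 go.py .4355 .347 .091 -6; python3 - <<'E'
from h import *
for n in("scene","top"):
    p=arm.grab_frame(n)
    for t in("small_bottle","conical_flask"):
      for r in arm.cut_out(p,t)[:4]:
        P,_=mpts(p,r["mask"]);zt=np.percentile(P[:,2],97); T=P[P[:,2]>zt-.012]
        print(n,t,round(r["score"],2),"z",round(zt,3),np.round((T[:,:2].max(0)+T[:,:2].min(0))/2,3),np.ptp(T[:,:2],axis=0).round(3))
    if n=="scene":cv2.imwrite("pics/i.png",cv2.resize(p["pixels"][90:270,170:440],None,fx=2.9,fy=2.9,interpolation=2))
E
```

```text
t: 34.95
tcp_pos: [0.434, 0.3475, 0.1776]
ee_rot: [0.473, -0.474, 0.525, -0.525]
wrist_force: [0.3, -0.3, -0.5]
grip_width: 0.0855
t 34.95 tcp [0.434  0.3475 0.1776] jaw deg -5.9 q1,7 [-0.46 -1.22] w 0.0855 F [ 0.3 -0.3 -0.5]
d [0.0003 0.0866 0.0016] r [0.001 0.001 0.001] turn deg -0.1
scene small_bottle 0.83 z 0.098 [0.551 0.06 ] [0.105 0.04 ]
scene small_bottle 0.63 z 0.093 [ 0.649 -0.388] [0.039 0.04 ]
scene conical_flask 0.68 z 0.117 [0.457 0.351] [0.067 0.033]
top small_bottle 0.6 z 0.095 [ 0.649 -0.395] [0.039 0.037]
top small_bottle 0.58 z 0.1 [0.516 0.055] [0.038 0.038]
```

View pics/i.png

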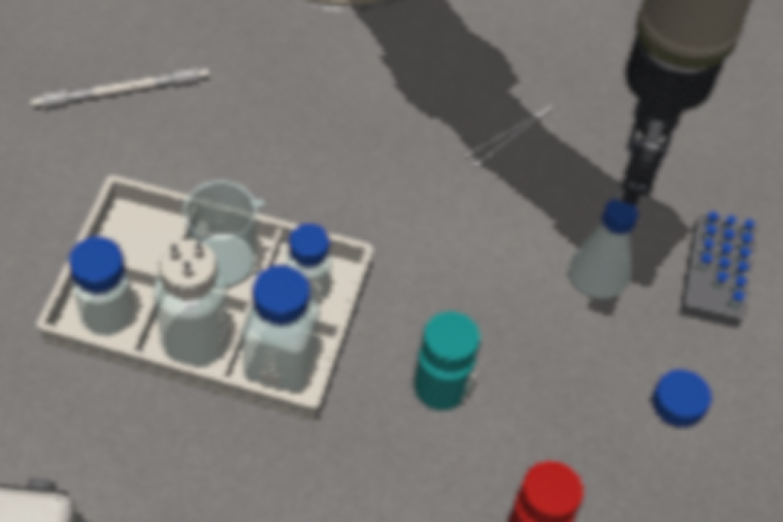

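The small bottle stands in the near-left cell at (310,265), and the gripper is over the flask cap at (620,215). I'll grasp the flask.

```bash
python3 -m creep '[{"dx":0,"dy":0.01,"dz":0,"rx":0,"ry":0,"rz":0},{"dx":0,"dy":0.025,"dz":0,"rx":0,"ry":0,"rz":0},{"dx":0,"dy":0.04,"dz":0.001,"rx":0,"ry":0,"rz":0},{"dx":0,"dy":0.055,"dz":0.001,"rx":0,"ry":0,"rz":0},{"dx":0,"dy":0.068,"dz":0.001,"rx":0,"ry":0,"rz":0},{"dx":0,"dy":0.078,"dz":0.001,"rx":0,"ry":0,"rz":0},{"dx":0,"dy":0.085,"dz":0.001,"rx":0,"ry":0,"rz":0},{"dx":0,"dy":0.087,"dz":0.001,"rx":0,"ry":0,"rz":0},{"dx":0,"dy":0.087,"dz":0.001,"rx":0,"ry":0,"rz":0},{"dx":0,"dy":0.087,"dz":0.001,"rx":0,"ry":0,"rz":0}]' 1 30 && python3 -m creep '[{"dx":0,"dy":0,"dz":0,"rx":0,"ry":0,"rz":0},{"dx":0,"dy":0,"dz":0,"rx":0,"ry":0,"rz":0},{"dx":0,"dy":0,"dz":0,"rx":0,"ry":0,"rz":0},{"dx":0,"dy":0,"dz":0,"rx":0,"ry":0,"rz":0},{"dx":0,"dy":0,"dz":0,"rx":0,"ry":0,"rz":0},{"dx":0,"dy":0,"dz":0,"rx":0,"ry":0,"rz":0},{"dx":0,"dy":0,"dz":0,"rx":0,"ry":0,"rz":0},{"dx":0,"dy":-0.003,"dz":0,"rx":0,"ry":0,"rz":0},{"dx":0,"dy":-0.008,"dz":0,"rx":0,"ry":0,"rz":0},{"dx":0,"dy":-0.015,"dz":0,"rx":0,"ry":0,"rz":0}]' -1 30; python3 go.py .4355 .347 .3 -6
```

```text
t: 36.5
tcp_pos: [0.4358, 0.3472, 0.0916]
ee_rot: [0.473, -0.473, 0.526, -0.526]
wrist_force: [0.4, 0.0, -0.3]
grip_width: 0.0852
t: 37.75
tcp_pos: [0.4357, 0.3469, 0.1065]
ee_rot: [-0.473, 0.473, -0.526, 0.526]
wrist_force: [0.6, -0.1, -1.4]
grip_width: 0.0299
t 37.75 tcp [0.4357 0.3469 0.1065] jaw deg -6.0 q1,7 [-0.51 -1.3 ] w 0.0299 F [ 0.6 -0.1 -1.4]
d [-0.     -0.1935 -0.0003] r [ 0. -0.  0.] turn deg 0.0
```

```bash
python3 -m creep '[{"dx":0,"dy":-0.01,"dz":0,"rx":0,"ry":0,"rz":0},{"dx":0,"dy":-0.03,"dz":0,"rx":0,"ry":0,"rz":0},{"dx":0,"dy":-0.055,"dz":0,"rx":0,"ry":0,"rz":0},{"dx":0,"dy":-0.08,"dz":0,"rx":0,"ry":0,"rz":0},{"dx":0,"dy":-0.105,"dz":0,"rx":0,"ry":0,"rz":0},{"dx":0,"dy":-0.13,"dz":0,"rx":0,"ry":0,"rz":0},{"dx":0,"dy":-0.155,"dz":0,"rx":0,"ry":0,"rz":0},{"dx":0,"dy":-0.176,"dz":0,"rx":0,"ry":0,"rz":0},{"dx":0,"dy":-0.189,"dz":0,"rx":0,"ry":0,"rz":0},{"dx":0,"dy":-0.1935,"dz":0,"rx":0,"ry":0,"rz":0}]'; python3 go.py .496 -.128 .3 -6
```

```text
t: 39.0
tcp_pos: [0.4357, 0.3471, 0.3005]
ee_rot: [-0.473, 0.473, -0.526, 0.526]
wrist_force: [0.6, -0.6, -1.2]
grip_width: 0.0298
t 39.0 tcp [0.4357 0.3471 0.3005] jaw deg -6.0 q1,7 [-0.39 -1.11] w 0.0298 F [ 0.6 -0.6 -1.2]
d [4.661e-01 3.000e-04 1.098e-01] r [-0.001 -0.    -0.001] turn deg 0.0
```

```bash
python3 -m creep '[{"dx":0.02,"dy":0,"dz":0.005,"rx":0,"ry":0,"rz":0},{"dx":0.06,"dy":0,"dz":0.014,"rx":0,"ry":0,"rz":0},{"dx":0.115,"dy":0,"dz":0.027,"rx":0,"ry":0,"rz":0},{"dx":0.175,"dy":0,"dz":0.041,"rx":0,"ry":0,"rz":0},{"dx":0.235,"dy":0,"dz":0.055,"rx":0,"ry":0,"rz":0},{"dx":0.295,"dy":0,"dz":0.07,"rx":0,"ry":0,"rz":0},{"dx":0.355,"dy":0,"dz":0.084,"rx":0,"ry":0,"rz":0},{"dx":0.41,"dy":0,"dz":0.097,"rx":0,"ry":0,"rz":0},{"dx":0.45,"dy":0,"dz":0.106,"rx":0,"ry":0,"rz":0},{"dx":0.466,"dy":0,"dz":0.11,"rx":0,"ry":0,"rz":0}]'; python3 - <<'E'
from h import *
p=arm.grab_frame("scene");cv2.imwrite("pics/j.png",cv2.resize(p["pixels"][70:260,150:340],None,fx=3.1,fy=3.1,interpolation=2))
E
python3 go.py .496 -.128 .105 -6
```

```text
t: 40.25
tcp_pos: [0.4948, -0.1315, 0.2988]
ee_rot: [0.471, -0.473, 0.527, -0.526]
wrist_force: [-0.1, 0.8, -1.8]
grip_width: 0.0296
t 40.3 tcp [ 0.4952 -0.1322  0.2988] jaw deg -6.3 q1,7 [ 0.43 -0.1 ] w 0.0294 F [ 0.3 -2.7 -0.7]
d [-0.0045  0.1938  0.0006] r [ 0.002 -0.005  0.001] turn deg 0.3
```

View pics/j.png

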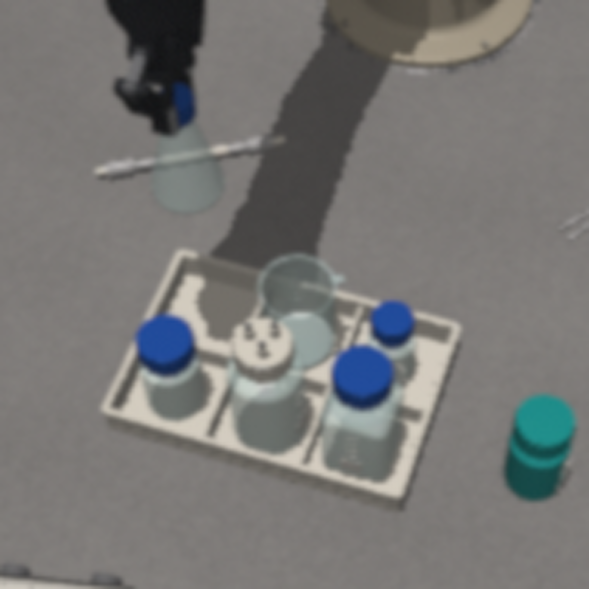

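The flask hangs upright at (187,160), and the near-right cell at (225,305) is empty. I'm lowering it.

```bash
python3 -m creep '[{"dx":0,"dy":0.01,"dz":0,"rx":0,"ry":0,"rz":0},{"dx":0,"dy":0.03,"dz":0,"rx":0,"ry":0,"rz":0},{"dx":0,"dy":0.055,"dz":0,"rx":0,"ry":0,"rz":0},{"dx":0,"dy":0.08,"dz":0,"rx":0,"ry":0,"rz":0},{"dx":0,"dy":0.107,"dz":0,"rx":0,"ry":0,"rz":0},{"dx":0,"dy":0.134,"dz":0,"rx":0,"ry":0,"rz":0},{"dx":0,"dy":0.159,"dz":0,"rx":0,"ry":0,"rz":0},{"dx":0,"dy":0.179,"dz":0,"rx":0,"ry":0,"rz":0},{"dx":0,"dy":0.19,"dz":0,"rx":0,"ry":0,"rz":0},{"dx":0,"dy":0.195,"dz":0,"rx":0,"ry":0,"rz":0}]'; python3 go.py .496 -.128 .0948 -6
```

```text
t: 41.55
tcp_pos: [0.496, -0.1267, 0.1042]
ee_rot: [0.473, -0.474, 0.526, -0.525]
wrist_force: [0.1, 0.2, -0.7]
grip_width: 0.03
t 41.55 tcp [ 0.496  -0.1267  0.1042] jaw deg -5.9 q1,7 [ 0.31 -0.28] w 0.03 F [ 0.1  0.2 -0.7]
d [0.0013 0.0094 0.0001] r [ 0.001  0.001 -0.001] turn deg -0.1
```

```bash
python3 -m creep '[{"dx":0,"dy":0.002,"dz":0,"rx":0,"ry":0,"rz":0},{"dx":0,"dy":0.004,"dz":0,"rx":0,"ry":0,"rz":0},{"dx":0,"dy":0.0055,"dz":0,"rx":0,"ry":0,"rz":0},{"dx":0,"dy":0.007,"dz":0,"rx":0,"ry":0,"rz":0},{"dx":0,"dy":0.008,"dz":0,"rx":0,"ry":0,"rz":0},{"dx":0,"dy":0.0085,"dz":0,"rx":0,"ry":0,"rz":0},{"dx":0,"dy":0.009,"dz":0,"rx":0,"ry":0,"rz":0},{"dx":0,"dy":0.0095,"dz":0,"rx":0,"ry":0,"rz":0},{"dx":0,"dy":0.01,"dz":0,"rx":0,"ry":0,"rz":0},{"dx":0,"dy":0.01,"dz":0,"rx":0,"ry":0,"rz":0}]'
```

```text
t: 42.8
tcp_pos: [0.4962, -0.1279, 0.0953]
ee_rot: [-0.473, 0.473, -0.525, 0.526]
wrist_force: [-2.1, 0.5, 8.0]
grip_width: 0.0298
```

Contact at about 8 N, so I'm releasing and rising.

```bash
python3 -m creep '[{"dx":0,"dy":0,"dz":0,"rx":0,"ry":0,"rz":0},{"dx":0,"dy":0,"dz":0,"rx":0,"ry":0,"rz":0},{"dx":0,"dy":0,"dz":0,"rx":0,"ry":0,"rz":0},{"dx":0,"dy":0,"dz":0,"rx":0,"ry":0,"rz":0},{"dx":0,"dy":-0.005,"dz":0,"rx":0,"ry":0,"rz":0},{"dx":0,"dy":-0.02,"dz":0,"rx":0,"ry":0,"rz":0},{"dx":0,"dy":-0.045,"dz":0,"rx":0,"ry":0,"rz":0},{"dx":0,"dy":-0.075,"dz":0,"rx":0,"ry":0,"rz":0},{"dx":0,"dy":-0.105,"dz":0,"rx":0,"ry":0,"rz":0},{"dx":0,"dy":-0.13,"dz":0,"rx":0,"ry":0,"rz":0}]' 0.3 && python3 -m creep '[{"dx":0.01,"dy":0,"dz":0,"rx":0,"ry":0,"rz":0},{"dx":0.04,"dy":-0.005,"dz":0,"rx":0,"ry":0,"rz":0},{"dx":0.08,"dy":-0.01,"dz":0,"rx":0,"ry":0,"rz":0},{"dx":0.12,"dy":-0.015,"dz":0,"rx":0,"ry":0,"rz":0},{"dx":0.16,"dy":-0.02,"dz":0,"rx":0,"ry":0,"rz":0},{"dx":0.2,"dy":-0.02,"dz":0,"rx":0,"ry":0,"rz":0},{"dx":0.23,"dy":-0.02,"dz":0,"rx":0,"ry":0,"rz":0},{"dx":0.245,"dy":-0.02,"dz":0,"rx":0,"ry":0,"rz":0},{"dx":0.25,"dy":-0.02,"dz":0,"rx":0,"ry":0,"rz":0},{"dx":0.25,"dy":-0.02,"dz":0,"rx":0,"ry":0,"rz":0}]'; python3 - <<'E'
from h import *
p=arm.grab_frame("scene");cv2.imwrite("pics/k.png",cv2.resize(p["pixels"][70:290,70:440],None,fx=2.15,fy=2.15,interpolation=2))
q=arm.grab_frame("top")
for n,p in(("scene",p),("top",q)):
    for t in "ported_bottle beaker square_bottle medium_bottle small_bottle conical_flask vial_rack tip_box spare_cap".split():
      for r in arm.cut_out(p,t)[:4]:
        if r["score"]<.5: continue
        P,_=mpts(p,r["mask"]);zt=np.percentile(P[:,2],97); T=P[P[:,2]>zt-.012]
        print(n,t,round(r["score"],2),"z",round(zt,3),np.round((T[:,:2].max(0)+T[:,:2].min(0))/2,3),np.ptp(T[:,:2],axis=0).round(3))
E
```

```text
t: 44.05
tcp_pos: [0.4962, -0.1279, 0.2271]
ee_rot: [-0.473, 0.473, -0.525, 0.526]
wrist_force: [-0.3, -0.2, -0.2]
grip_width: 0.0557
t: 45.3
tcp_pos: [0.4701, -0.3757, 0.2446]
ee_rot: [0.473, -0.473, 0.526, -0.525]
wrist_force: [-0.5, -0.7, 0.8]
grip_width: 0.0554
scene ported_bottle 0.68 z 0.158 [ 0.6   -0.038] [0.05  0.049]
scene ported_bottle 0.54 z 0.037 [ 0.554 -0.034] [0.226 0.306]
scene beaker 0.94 z 0.1 [ 0.522 -0.03 ] [0.115 0.074]
scene square_bottle 0.69 z 0.149 [0.61  0.051] [0.053 0.052]
scene medium_bottle 0.74 z 0.111 [ 0.588 -0.134] [0.054 0.055]
scene medium_bottle 0.58 z 0.108 [0.601 0.21 ] [0.052 0.051]
scene medium_bottle 0.56 z 0.107 [0.735 0.317] [0.053 0.05 ]
scene small_bottle 0.87 z 0.093 [ 0.649 -0.388] [0.039 0.037]
scene small_bottle 0.77 z 0.098 [0.519 0.062] [0.039 0.035]
scene conical_flask 0.59 z 0.121 [ 0.494 -0.122] [0.037 0.031]
scene vial_rack 0.7 z 0.043 [0.414 0.47 ] [0.104 0.049]
scene tip_box 0.88 z 0.054 [ 0.522 -0.492] [0.124 0.086]
scene spare_cap 0.83 z 0.03 [0.572 0.44 ] [0.052 0.051]
top ported_bottle 0.89 z 0.157 [ 0.6   -0.044] [0.049 0.05 ]
top beaker 0.7 z 0.04 [ 0.553 -0.041] [0.223 0.307]
top beaker 0.63 z 0.101 [ 0.503 -0.035] [0.069 0.071]
top square_bottle 0.79 z 0.151 [0.609 0.046] [0.052 0.05 ]
top medium_bottle 0.86 z 0.11 [0.733 0.312] [0.051 0.05 ]
top medium_bottle 0.69 z 0.115 [ 0.588 -0.138] [0.05  0.052]
top medium_bottle 0.62 z 0.11 [0.601 0.205] [0.052 0.052]
top small_bottle 0.69 z 0.099 [0.517 0.055] [0.037 0.039]
top conical_flask 0.55 z 0.123 [ 0.496 -0.129] [0.029 0.032]
top vial_rack 0.85 z 0.045 [0.414 0.464] [0.101 0.05 ]
top tip_box 0.53 z 0.056 [ 0.466 -0.496] [0.    0.006]
top spare_cap 0.79 z 0.033 [0.57  0.433] [0.049 0.049]
```

View pics/k.png

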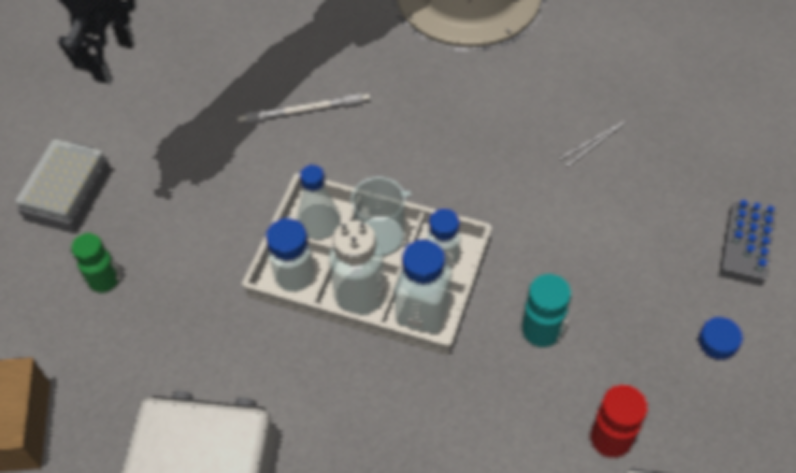

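All four vessels stand upright in their cells: flask (317,205), medium bottle (290,255), small bottle (443,240) and square bottle (423,285). The ported bottle and beaker are in the middle cells, the other items haven't moved, and the gripper is clear.

```bash
python3 -c "
from plant import arm
print(arm.finish_job())"
```

```text
the job is handed in; nothing more can be done
None
```

The tray is set up and the job was handed in at about 45 s of the 96 s allowed. I worked in the order asked:

| Item | Compartment | How it was set down |
|---|---|---|
| Tall square bottle | Far-left (row of the ported bottle) | Yaw about -5° just before lowering, matching the tray at about -6°; set down with light contact |
| Round medium bottle | Far-right (row of the ported bottle) | Lowered until it touched, about 6 N |
| Smallest bottle | Near-left (row of the beaker) | Lowered until it touched, about 10 N |
| Conical flask | Near-right (row of the beaker) | Lowered until it touched, about 8 N |

I gripped each one by its cap and released it only after it was on the floor.

**Final checks:** Both cameras found the four items within about 6 mm of their compartment centres. Their tops stood about 4 mm higher than on the bench, which matches the compartment floor. The last picture shows them upright, with the ported bottle and beaker still in the middle compartments. The vial rack, tip box, spare cap and look-alikes were where they started, and the gripper was clear.

**Disagreements:**
- **Camera offset:** the two cameras differ by about 5 mm in y, so I used their average.
- **Tip box:** its last top-camera detection was only a sliver, so for that item I relied on the scene camera.
- **Small bottle:** its first lowering gave an unclear force reading, so I lowered it 1 mm more before releasing.
- **Refused move:** the first move command was refused for missing keys, and nothing moved.

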